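Lift a hot clay drawer knob off its baking tile with tongs

TASK

These drawer knobs are straight from the craft oven and too hot to touch: pick up the tongs by their teal grips, close the tongs' jaws on the orange knob, lift it about 10 cm above the baking tile, and finish holding it there, still in the tongs, so that I can look it over. Never touch a knob with the gripper itself, and leave the other two knobs, the varnish jar and the thread cone where they stand.

Things in the scene. Friction and masses are not known exactly. Their poses are not given: they have to be found in the camera images.
- tongs: Sprung tongs lying on edge on the table: steel arms, teal grip sleeves, black scooped jaws; 229 mm from hinge to tip plus a 35 mm ring behind, 24 mm tall, about 100 g. Origin on the hinge axis at the lower edge; x along the middle line to the jaws, y to the left arm, z up. Both arms swing in the xy plane by equal angles; a spring holds them open, each 0.14 rad out.
- tongs_grip (a point): Middle line between the teal sleeves, 105 mm from the hinge, 12 mm above the lower edge, near the centre of mass. Sleeves reach 55 to 155 mm from the hinge; here 56 mm wide over their outsides when open, about 36 mm on a knob. The spring pushes back 3.5 N per side at first, 5 N on a knob: grips squeezed to 50-53 mm carry the open tongs. Grip from above, fingers closing across.
- tongs_jaws (a point): Middle line midway between the jaws, 206 mm from the hinge (101 mm beyond tongs_grip), 12 mm above the lower edge, at the deepest place of the scooped jaws, which reach 23 mm before and behind it: close them with the knob here. Gap here 67 mm when open (51 mm at the jaws' rear end; 75 mm over their outsides); it narrows twice as much as the grips do.
- tongs_left: The tongs' left arm (+y side) with its jaw; origin on the hinge. Its x axis lies on the tongs' middle line when fully open and turns clockwise (from above) by up to 0.14 rad as it closes.
- tongs_right: The tongs' right arm (-y side) with its jaw; origin on the hinge. Its x axis lies on the tongs' middle line when fully open and turns counterclockwise (from above) by up to 0.14 rad as it closes.
- tile: White glazed baking tile, 200 mm (its x) by 250 mm (its y), lying on a cork trivet and fixed; the top face is 18 mm above the table. Origin: centre of the underside of the trivet, on the table. The three knobs stand on it in a row along its y axis, about 80 mm apart, in any order.
- knob_orange: The orange drawer knob to be lifted, standing on its foot on the tile: baked clay, 28 mm tall, mushroom-shaped, foot 21 mm and neck 17 mm in diameter; the head is 28 mm in diameter from 14 to 21 mm above the foot and rounds off above; about 22 g. Origin: centre of the foot.
- knob_orange_mid (a point): Centre of the orange knob, half-way up (14 mm above its foot).
- knob_teal: Teal knob of the same shape and size, to be left alone; origin at the centre of the foot.
- knob_teal_mid (a point): Centre of the teal knob, half-way up.
- knob_plum: Plum-purple knob of the same shape and size, to be left alone; origin at the centre of the foot.
- knob_plum_mid (a point): Centre of the plum knob, half-way up.
- varnish_jar: Amber varnish jar with a black cap, 56 mm in diameter, 71 mm tall, on the table; origin at the centre of its foot. A bystander.
- thread_cone: Cone of mustard thread, foot 54 mm in diameter, 104 mm tall, on the table; origin at the centre of its foot. A bystander.
Not all that is in view belongs to the job. What is meant by the knob_orange is not white or yellow, and is the smaller of those in its own colour.

How it is judged:
On the way, in this order (a step that is already met when the one before it is completed fails the run):
1. the tongs are picked up by the gripper, clear of the table (contact force between the fingers and tongs above 1 N and height (world z) of each of tongs_jaws, tongs_grip above 0.025 m and height (world z) of tongs above 0.008 m), for 0.2 s.
2. both jaws of the tongs grip the orange knob (contact force between the fingers and tongs above 1 N and contact force between each of tongs_left, tongs_right and knob_orange above 0.3 N and distance between knob_orange_mid and tongs_jaws below 0.03 m), for 0.2 s.
At the end, for the whole second after the job is handed in: The orange knob is held still between both jaws, its foot at least 70 mm above the tile, the tongs held by the fingers (grip 80 mm, hinge 50 mm or more above the table) and resting on nothing else; the other knobs, jar and cone within 15 mm of where they stood (all of step 2 and height (world z) of knob_orange_mid above 0.102 m and height (world z) of tongs_grip above 0.08 m and linear speed of knob_orange below 0.04 m/s and contact force between each of knob_orange, tongs and tile below 0.05 N and contact force between knob_orange and the fingers below 0.05 N and contact force between knob_orange and the arm below 0.05 N and height (world z) of tongs above 0.05 m and contact force between tongs and the arm below 0.3 N and contact force between each of knob_orange, tongs and knob_teal below 0.05 N and contact force between each of knob_orange, tongs and knob_plum below 0.05 N and contact force between each of knob_orange, tongs and varnish_jar below 0.05 N and contact force between each of knob_orange, tongs and thread_cone below 0.05 N and distance of each of knob_teal_mid, knob_plum_mid, varnish_jar, thread_cone from where it was at the start of the episode below 0.015 m); the arm keeps its last pose, push and grip.
It fails at once if the gripper or arm touched a hot knob (contact force between any of the fingers, the arm and knob_orange above 0.3 N or contact force between any of the fingers, the arm and knob_teal above 0.3 N or contact force between any of the fingers, the arm and knob_plum above 0.3 N).
It fails at once if another knob, the varnish jar or the thread cone was pushed more than 15 mm or knocked over (distance of any of knob_teal_mid, knob_plum_mid, varnish_jar, thread_cone from where it was at the start of the episode above 0.015 m or angle between any of knob_teal_mid, knob_plum_mid, varnish_jar, thread_cone's own z axis and vertical above 0.5 rad).
It fails at once if the orange knob was dropped off the tile or thrown (height (world z) of knob_orange_mid below 0.024 m).
It also fails if it takes over 42 s, if anything falls off the work surface, if the arm or the gripper's body presses on something with over 40 N, if the wrist force passes 120 N, or if a joint passes its speed limit or range.

ROBOT

A 6-joint arm with a two-finger parallel gripper is mounted at the origin on the work surface. World frame = base frame: x ahead of the robot, y to its left, z up, the work surface at z = 0. Lengths are in m, angles in rad, forces in N, time in s.
With the tool pointing down it reaches from about 0.375 to 0.975 m from the base axis. Payload 3.8 kg.
Tool frame: the origin (TCP) lies at the very end of the fingers, on their centre line; the grasp point (between the pads) lies 19 mm behind it; y points along the fingers, x is the direction in which the jaws open and shut, and the axes are right-handed (so a half turn about y gives the same grasp; the last joint's range is limited). The gripper opens to 85 mm and grips with 20 to 120 N. Pads are 22 mm wide; open, the fingers measure 114 mm over their backs; the gripper's body (76 mm by 85 mm) begins 54 mm behind the grasp point. The pads swing forward as they close: fully open they stand 13 mm farther back than shut.
Start: joints at [-1.191, 0.264, 1.604, -0, 1.274, -0.037], TCP at [0.273, -0.617, 0.231] pointing down, gripper open.
Joint ranges: [-2.63, 2.63], [-0.94, 2.18], [0.31, 2.57], [-1.31, 4.45], [0, 2.66], [-2.55, 2.55]. Speed limits (rad/s): [2.57, 2.57, 3.14, 3.14, 3.14, 3.14].

INTERFACE

Orientations are given as a rotation vector (axis times angle).
In Python, from workcell import bot, cams gives the robot as it stands.
- The arm moves only by the tool play_rows, never from a script. Its argument "motion" is a list of rows, each a list of 2 entries, a list of its own where there are three numbers: the shift along the world's x, y, z normalised to -1 to 1, where 1 is 400 mm, then the turn, a rotation vector about the world's x, y, z normalised to -1 to 1, where 1 is pi/4 rad. In form: [[[tx, ty, tz], [ax, ay, az]], ...]. A call has 1 to 10 rows; each row is the pose to reach, as a shift and turn from the pose commanded when the call began; what a row does not reach only later rows make up. A row lasts 1/8 s, in which the tool goes at most 62.5 mm and 10.7 degrees, less where a joint would pass 70% of its speed; a pose out of reach is approached as far as the arm can. A call with a number of a shift or a turn outside -1 to 1 is refused whole. A call with a gripper value outside its range is refused whole. "gripper" is the closure, from 0 (fully open) to 1 (shut), set as the call begins (left out, the last holds). The fingers move at their own pace and stop on an object; "squeeze" is the grip in N (left out, the last holds). Time passes only in rows, so rows that repeat a pose let the fingers close. It gives the time, the measured TCP pose, the force and the opening at its end, in the units of the state.
- bot.read_state(): the state, without advancing time (a new reading comes with each control period).
- cams.read_camera(name): name is "side" or "top" or "wrist"; returns (picture, depth): 480x640x3 uint8, red, green, blue; 480x640 float32, m along the optical axis (not along the pixel's ray), 0 where there is no reading.
- cams.calibration(name): a dict with "mtx" (3x3 intrinsics, pixels), "R" (3x3) and "t" (3): a world point X has camera coordinates R X + t; the wrist camera has in their place "tool_from_camera" (4x4, takes a point from camera to tool coordinates, whose origin is the TCP and whose axes are the tool frame's). Camera axes: x right, y down, z forward; pixel columns grow to the right and rows downward; lengths in m; the calibration is good to about 2 mm. A picture is of the moment at which its call begins: read the wrist's pose just before it. calibration takes no time and is no camera call.
- bot.finish_job(): hands the job in, once; it reports no verdict.
Trained networks look in the newest picture that a camera, given by its name, has taken for a name from the list of things; names that differ only in an ending like _2 or _b are one class to them, and where a whole thing is asked for, a point or a joint stands for the part that bears it (a point fixed in the world has none). Each returns a list of dicts, best first, with "conf" (0 to 1); they miss things now and then, are a little off and sometimes report something else, mostly with a low value. They report only what shows in the picture. A call takes as long as a camera call. They do not tell look-alikes from the thing itself.
- cams.recognise(camera, label): "xyz" ([x, y, z] in m, in the coordinates of the camera as it stood for that picture, good to about 4 mm: the middle of the surface that is visible of it).
- cams.regions_of(camera, label): "mask" (480x640 bool, what is visible of it).
- cams.mark_of(camera, label): "xyz" ([x, y, z] in m, in the coordinates of the camera as it stood for that picture, good to about 4 mm: a listed point, or the origin of a listed thing).
The state is a dict: "time": time; "q": joint angles; "joint_vel": joint speeds; "joint_torque": joint torques, N m; "tool_pos": TCP position; "tcp_rot": TCP orientation; "wrist_force": force on the tool from outside, world axes, zero at the start; "torque": the same for the moment, N m; "width": opening from 0.0 (shut) to 1.0 (fully open).
Only numpy, scipy, OpenCV 4.12 (cv2) and the standard library are available. Lean on these libraries where they do the work, as an engineer would, in place of code of your own. Each camera call takes 0.05 s, during which the arm holds its last target.

## Working session

There is one attempt and no reset: what is moved stays moved. The work goes in short steps, Python scripts to look and compute and a tool call to move; the robot and the scene stay as the last step left them, time stands still between calls to the robot, and variables do not carry over. Pictures are saved under pics/ and viewed, and the job is handed in when it is done.

Besides the shell and the picture viewer there is one more tool, called after "Call:" by a JSON object that holds its "fn" and its "kwargs". play_rows: Moves the arm, as the interface text tells. Its arguments: {"type":"object","properties":{"motion":{"type":"array","items":{"type":"array"}},"gripper":{"type":"number"},"squeeze":{"type":"number"}},"required":["motion"]}

```bash
ls; mkdir -p pics; cat > h.py <<'E'
import numpy as np,cv2
from scipy.spatial.transform import Rotation as Ro
from workcell import bot,cams
def towld(cam,p,st=None):
    c=cams.calibration(cam); p=np.asarray(p,float)
    if cam=='wrist':
        st=st or bot.read_state()
        T=np.array(c['tool_from_camera']); q=T[:3,:3]@p+T[:3,3]
        return Ro.from_rotvec(st['tcp_rot']).as_matrix()@q+np.array(st['tool_pos'])
    return np.array(c['R']).T@(p-np.array(c['t']).ravel())
def pix(cam,p):
    m=np.array(cams.calibration(cam)['mtx']); u=m@(np.asarray(p)/p[2]); return u[:2].round()
def snap(cam,n):
    im,d=cams.read_camera(cam); cv2.imwrite(f'pics/{n}.png',cv2.cvtColor(im,cv2.COLOR_RGB2BGR)); np.save(f'{n}.npy',d); return im,d
E
python3 - <<'E'
from h import *
print(bot.read_state())
for c in ['side','top','wrist']:
    snap(c,c+'0')
    for l in ['tongs','tongs_grip','tongs_jaws','tile','knob_orange','knob_orange_mid','knob_teal_mid','knob_plum_mid','varnish_jar','thread_cone']:
        for r in cams.mark_of(c,l): print(c,l,round(r['conf'],2),pix(c,r['xyz']),towld(c,r['xyz']).round(4))
E
```

```text
pics
{'time': 0.0, 'q': array([-1.19089624e+00,  2.64771734e-01,  1.60541778e+00,  1.49105003e-06,
        1.27366333e+00, -3.69152980e-02]), 'joint_vel': array([ 0.0014221 ,  0.00077108, -0.00023228,  0.00051315,  0.00100298,
        0.00031786]), 'joint_torque': array([ 4.53953890e-04, -5.15105474e+01, -3.67319548e+01, -7.96495942e-05,
        1.28936057e-02, -1.13822765e-07]), 'tool_pos': array([ 0.27298842, -0.61652441,  0.22992585]), 'tcp_rot': array([-1.37669898,  0.89827518, -0.89523945]), 'wrist_force': array([-0.16590635, -0.8979572 , -0.32560564]), 'torque': array([-0.02650241,  0.05280209, -0.06173615]), 'width': 0.9961822729561687}
side tongs 0.7 [256. 416.] [ 0.3655 -0.2543 -0.0007]
side tongs 0.26 [257. 418.] [ 0.3649 -0.2587  0.0006]
side tongs_grip 0.81 [319. 408.] [ 0.4667 -0.2767  0.0111]
side tongs_grip 0.7 [341. 243.] [0.6164 0.0595 0.0313]
side tongs_jaws 0.79 [379. 401.] [ 0.5674 -0.2941  0.0136]
side tongs_jaws 0.7 [315. 223.] [0.5857 0.1434 0.018 ]
side tile 0.92 [319. 230.] [ 5.939e-01  1.401e-01 -1.000e-04]
side knob_orange 0.67 [313. 303.] [ 0.5236 -0.0507 
[... 988 characters left out ...]
.61 [361. 247.] [ 0.5993 -0.0615  0.0041]
top knob_orange 0.58 [357. 279.] [ 5.224e-01 -4.940e-02 -5.000e-04]
top knob_orange 0.56 [352. 198.] [ 0.7265 -0.0412  0.0024]
top knob_orange 0.43 [312. 241.] [0.6131 0.0596 0.0178]
top knob_orange_mid 0.69 [313. 240.] [0.614  0.0581 0.0309]
top knob_orange_mid 0.59 [354. 197.] [ 0.7252 -0.0464  0.0159]
top knob_orange_mid 0.59 [360. 278.] [ 0.5214 -0.054   0.0201]
top knob_orange_mid 0.49 [247. 262.] [0.5653 0.2199 0.0128]
top knob_teal_mid 0.64 [279. 250.] [0.5893 0.1401 0.0304]
top knob_plum_mid 0.5 [246. 260.] [0.5665 0.2188 0.0328]
top varnish_jar 0.68 [176. 329.] [0.4065 0.387  0.0021]
top thread_cone 0.91 [392. 166.] [ 0.8126 -0.1459  0.0009]
```

```bash
python3 - <<'E'
import cv2,numpy as np
a=cv2.imread('pics/top0.png');b=cv2.imread('pics/side0.png')
cv2.imwrite('pics/topc.png',cv2.resize(a[130:370,150:490],None,fx=2.3,fy=2.3,interpolation=3))
cv2.imwrite('pics/sidec.png',cv2.resize(b[190:340,270:450],None,fx=4,fy=4,interpolation=3))
E
```

```text
(no output)
```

View pics/topc.png

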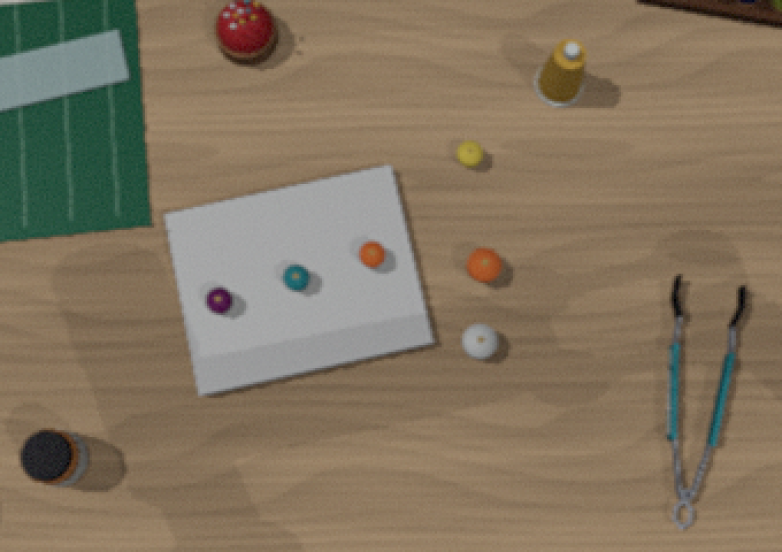

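View pics/sidec.png

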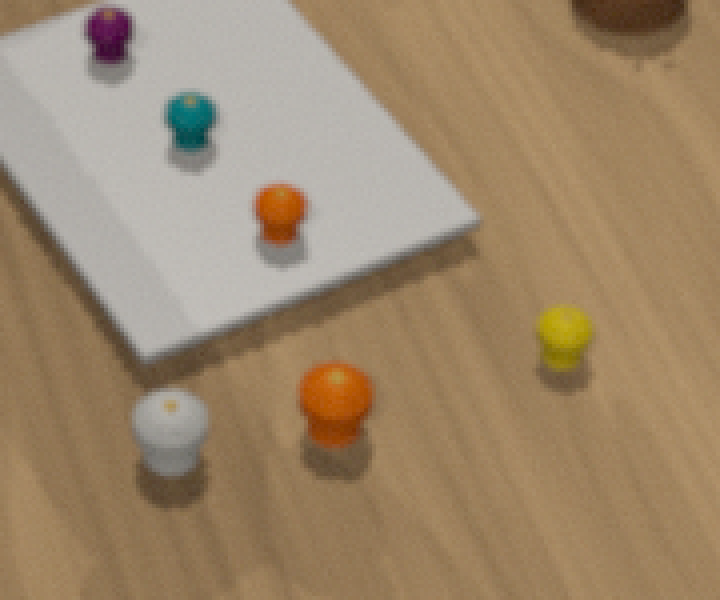

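View pics/side0.png

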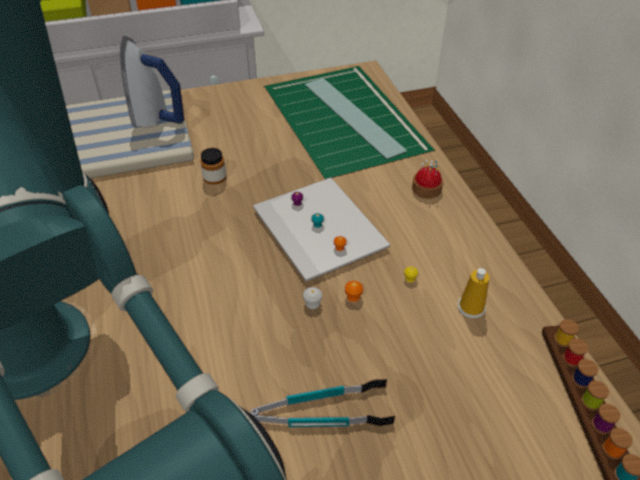

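The meant knob is the small orange one on the tile, at side (340,243) and top (313,240). The larger orange at side (353,290), top (361,247) is on the table and is a look-alike. The white one at side (313,298) and the yellow one at (411,274) are excluded by colour. The enlarged crop confirms this. Next I work out the first move over the tongs.

```bash
cat >> h.py <<'E'
def goal(yaw_tongs,flip=1):
    # tool y down, tool x across tongs (perp. to heading)
    x=flip*np.array([-np.sin(yaw_tongs),np.cos(yaw_tongs),0]); y=np.array([0,0,-1.]); z=np.cross(x,y)
    return np.stack([x,y,z],1)
def plan(pos,yaw):
    s=bot.read_state(); R=Ro.from_rotvec(s['tcp_rot']).as_matrix()
    print('R',R.round(3).tolist(),'pos',s['tool_pos'].round(4),'t',s['time'])
    print('shift',((np.array(pos)-s['tool_pos'])/0.4).round(4))
    for f in(1,-1): print('turn',f,(Ro.from_matrix(goal(yaw,f)@R.T).as_rotvec()/(np.pi/4)).round(4))
E
python3 - <<'E'
from h import *
h=np.array([.3654,-.2548]);j=np.array([.5646,-.2945]);d=j-h;y=np.arctan2(d[1],d[0]);print(np.degrees(y))
plan([.4643,-.2768,.20],y)
print(cams.calibration('wrist'))
E
```

```text
-11.271207901699873
R [[0.405, 0.0, 0.914], [-0.914, 0.0, 0.405], [-0.0, -1.0, 0.0]] pos [ 0.2732 -0.6172  0.2313] t 1.65
shift [ 0.4776  0.851  -0.0782]
turn 1 [-0.0000e+00 -1.0000e-04  3.2189e+00]
turn -1 [-0.      0.     -0.7811]
{'mtx': array([[336.94844625,   0.        , 323.10309385],
       [  0.        , 336.94844625, 239.32623286],
       [  0.        ,   0.        ,   1.        ]]), 'tool_from_camera': array([[ 9.99998978e-01, -5.64347349e-04, -1.31335297e-03,
        -6.12318216e-04],
       [ 1.07545363e-03, -3.08236216e-01,  9.51309245e-01,
        -1.42850201e-01],
       [-9.41691798e-04, -9.51309685e-01, -3.08235294e-01,
         7.96568951e-02],
       [ 0.00000000e+00,  0.00000000e+00,  0.00000000e+00,
         1.00000000e+00]])}
```

Call:
{"fn": "play_rows", "kwargs": {"motion": [[[0.4776, 0.851, -0.0782], [0, 0, -0.781]], [[0.4776, 0.851, -0.0782], [0, 0, -0.781]], [[0.4776, 0.851, -0.0782], [0, 0, -0.781]], [[0.4776, 0.851, -0.0782], [0, 0, -0.781]], [[0.4776, 0.851, -0.0782], [0, 0, -0.781]], [[0.4776, 0.851, -0.0782], [0, 0, -0.781]], [[0.4776, 0.851, -0.0782], [0, 0, -0.781]], [[0.4776, 0.851, -0.0782], [0, 0, -0.781]], [[0.4776, 0.851, -0.0782], [0, 0, -0.781]], [[0.4776, 0.851, -0.0782], [0, 0, -0.781]]], "gripper": 0, "squeeze": 30}}

```text
time: 2.9
tool_pos: [0.4638, -0.2783, 0.2002]
tcp_rot: [-1.109, 1.354, -1.355]
wrist_force: [0.8, -0.1, -0.3]
width: 0.998
```

```bash
python3 - <<'E'
from h import *
s=bot.read_state();print(s['time'],s['tool_pos'],s['joint_vel'].round(3),s['q'].round(3))
snap('wrist','w1')
for l in ['tongs','tongs_grip','tongs_jaws']:
        for r in cams.mark_of('wrist',l): print(l,round(r['conf'],2),pix('wrist',r['xyz']),towld('wrist',r['xyz'],s).round(4))
E
```

```text
2.9 [ 0.46375676 -0.27834318  0.20017914] [ 0.002 -0.    -0.     0.003  0.001  0.002] [-0.586  0.033  1.927 -0.     1.182  1.183]
tongs 0.62 [322. 302.] [ 3.595e-01 -2.545e-01 -2.000e-04]
```

View pics/w1.png

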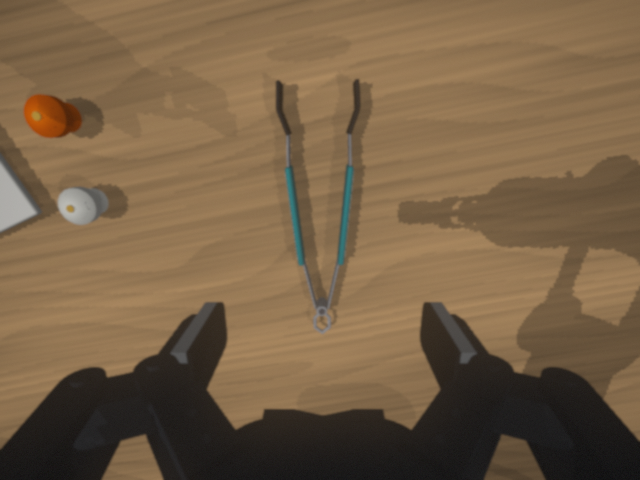

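The wrist view shows the open tongs: ring at (322,319), teal sleeves (289–303, 168–265) and (340–352, 168–265), jaws at (281,107) and (354,107). I'll fit the geometry from the depth picture.

```bash
cat >> h.py <<'E'
def cloud(cam,d,st=None):
    m=np.array(cams.calibration(cam)['mtx']); v,u=np.mgrid[:480,:640]
    P=np.stack([(u-m[0,2])/m[0,0]*d,(v-m[1,2])/m[1,1]*d,d],-1).reshape(-1,3)
    c=cams.calibration(cam)
    if cam=='wrist':
        T=np.array(c['tool_from_camera']);P=P@T[:3,:3].T+T[:3,3]
        P=P@Ro.from_rotvec(st['tcp_rot']).as_matrix().T+np.array(st['tool_pos'])
    else: P=(P-np.array(c['t']).ravel())@np.array(c['R'])
    return P.reshape(480,640,3)
E
python3 - <<'E'
from h import *
s=bot.read_state();d=np.load('w1.npy');W=cloud('wrist',d,s)
im=cv2.imread('pics/w1.png');hsv=cv2.cvtColor(im,cv2.COLOR_BGR2HSV).astype(int)
v,u=np.mgrid[:480,:640]
teal=(hsv[...,0]>75)&(hsv[...,0]<100)&(hsv[...,1]>100)&(v<300)&(u>270)&(u<370)&(d>0)
print('table z',np.median(W[320:340,240:400,2][d[320:340,240:400]>0]), 'teal n',teal.sum())
mids=[];
for nm,k in(('L',u<320),('R',u>=320)):
    P=W[teal&k]; print(nm,'z',np.percentile(P[:,2],[10,50,90]).round(4))
    P=P[P[:,2]>.012]; 
    c=P[:,:2].mean(0);_,_,V=np.linalg.svd(P[:,:2]-c);dd=V[0]*np.sign(V[0,0]); t=(P[:,:2]-c)@dd
    print(c.round(4),np.degrees(np.arctan2(dd[1],dd[0])).round(2),t.min(),t.max()); mids.append((c,dd))
(c1,d1),(c2,d2)=mids; b=d1+d2;b/=np.linalg.norm(b);print('mid',(c1+c2)/2,'heading',np.degrees(np.arctan2(b[1],b[0])),'sep',np.linalg.norm(c1-c2))
X=np.linalg.solve(np.stack([d1,-d2],1),c2-c1);print('hinge',c1+X[0]*d1)
blk=(v>75)&(v<137)&(u>270)&(u<365)&(hsv[...,2]<60)&(W[...,2]>.014)
for k in(u<320,u>=320):
    P=W[blk&k];print('jaw',P.mean(0).round(4),len(P))
E
```

```text
table z 0.0003448555079280935 teal n 863
L z [0.0232 0.024  0.0251]
[ 0.4707 -0.2491] -5.12 -0.051063306268768684 0.044793949395725605
R z [0.0222 0.0238 0.0248]
[ 0.4607 -0.2973] -16.0 -0.050945556669417476 0.04588175945206013
mid [ 0.46574643 -0.27318061] heading -10.558486348662784 sep 0.04918644684047255
hinge [ 0.2119265  -0.22591858]
jaw [ 0.5681 -0.2599  0.0247] 171
jaw [ 0.5567 -0.324   0.0224] 8
```

Call:
{"fn": "play_rows", "kwargs": {"motion": [[[0.0055, 0.011, -0.12], [0, 0, 0.01]], [[0.0055, 0.011, -0.24], [0, 0, 0.01]], [[0.0055, 0.011, -0.35], [0, 0, 0.01]], [[0.0055, 0.011, -0.42], [0, 0, 0.01]], [[0.0055, 0.011, -0.46], [0, 0, 0.01]], [[0.0055, 0.011, -0.48], [0, 0, 0.01]], [[0.0055, 0.011, -0.4925], [0, 0, 0.01]], [[0.0055, 0.011, -0.4925], [0, 0, 0.01]], [[0.0055, 0.011, -0.4925], [0, 0, 0.01]]], "gripper": 0}}

```text
time: 4.22
tool_pos: [0.4673, -0.2729, 0.0039]
tcp_rot: [-1.113, 1.345, -1.348]
wrist_force: [-1.0, -0.9, 0.1]
width: 0.997
```

```bash
python3 - <<'E'
from h import *
s=bot.read_state();print(s['time'],s['tool_pos'].round(4),s['wrist_force'].round(2))
snap('wrist','w2')
E
```

```text
4.225 [ 0.4673 -0.2729  0.0039] [-1.04 -0.9   0.06]
```

View pics/w2.png

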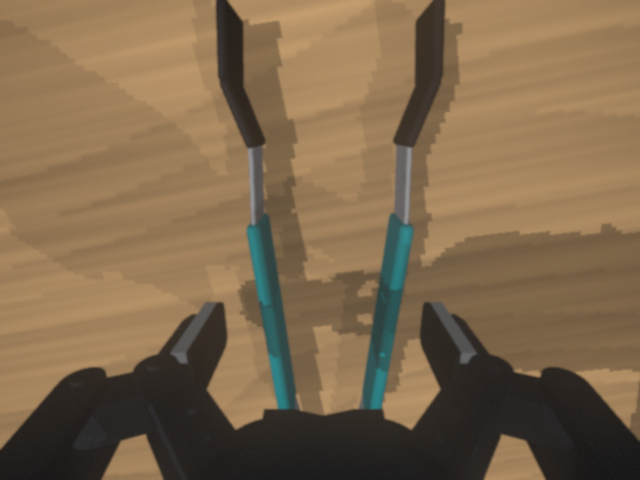

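The tongs lie centred between the open fingers (sleeves at columns 270 and 388, fingers at 222 and 424). Now I'll squeeze to about 51 mm.

Call:
{"fn": "play_rows", "kwargs": {"motion": [[[0, 0, 0], [0, 0, 0]], [[0, 0, 0], [0, 0, 0]], [[0, 0, 0], [0, 0, 0]], [[0, 0, 0], [0, 0, 0]], [[0, 0, 0], [0, 0, 0]], [[0, 0, 0], [0, 0, 0]]], "gripper": 0.39, "squeeze": 30}}

```text
time: 5.03
tool_pos: [0.4671, -0.2728, 0.0039]
tcp_rot: [-1.114, 1.346, -1.348]
wrist_force: [-0.8, 0.7, 5.2]
width: 0.612
```

```bash
python3 - <<'E'
from h import *
s=bot.read_state();print(s['time'],s['tool_pos'].round(4),s['wrist_force'].round(2),s['width']*85)
snap('wrist','w3')
E
```

```text
5.025 [ 0.4671 -0.2728  0.0039] [-0.82  0.72  5.23] 52.041049337672334
```

View pics/w3.png

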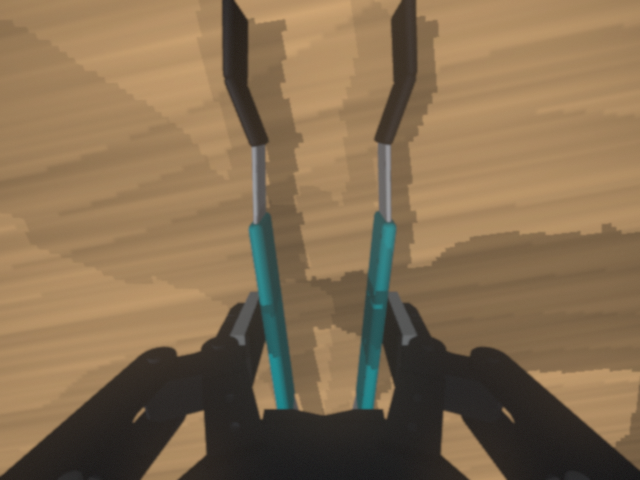

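Call:
{"fn": "play_rows", "kwargs": {"motion": [[[0, 0, 0], [0, 0, 0]], [[0, 0, 0.01], [0, 0, 0]], [[0, 0, 0.04], [0, 0, 0]], [[0, 0, 0.09], [0, 0, 0]], [[0, 0, 0.15], [0, 0, 0]], [[0, 0, 0.21], [0, 0, 0]], [[0, 0, 0.25], [0, 0, 0]], [[0, 0, 0.27], [0, 0, 0]], [[0, 0, 0.27], [0, 0, 0]], [[0, 0, 0.27], [0, 0, 0]]], "gripper": 0.41}}

```text
time: 6.32
tool_pos: [0.4658, -0.272, 0.11]
tcp_rot: [-1.115, 1.349, -1.346]
wrist_force: [-0.6, -0.4, -1.7]
width: 0.584
```

```bash
cat >> h.py <<'E'
def jaws(n):
    s=bot.read_state();im,d=snap('wrist',n);W=cloud('wrist',d,s)
    hsv=cv2.cvtColor(im,cv2.COLOR_RGB2HSV).astype(int);v,u=np.mgrid[:480,:640]
    z0=s['tool_pos'][2]
    near=(d>0)&(v<290)&(u>180)&(u<460)&(W[...,2]>z0-.03)
    teal=near&(hsv[...,0]>75)&(hsv[...,0]<100)&(hsv[...,1]>100)
    blk=near&(hsv[...,2]<75)&(v<150)
    R=Ro.from_rotvec(s['tcp_rot']).as_matrix()
    for nm,mk in(('teal',teal),('blk',blk)):
        for k in(u<323,u>=323):
            P=W[mk&k]; 
            if len(P)<5: print(nm,'none');continue
            T=(P-s['tool_pos'])@R
            print(nm,len(P),'world med',np.median(P,0).round(4),'tool x,z rng',np.percentile(T[:,2],[2,98]).round(4),'x',np.median(T[:,0]).round(4))
            print('   z world vs fwd: slope',np.polyfit(T[:,2],P[:,2],1).round(4))
    print(s['time'],s['tool_pos'].round(4),s['wrist_force'].round(2),s['width']*85)
E
python3 -c "
from h import *
jaws('w4')"
```

```text
teal 689 world med [ 0.502  -0.2536  0.1306] tool x,z rng [0.0188 0.0443] x -0.0249
   z world vs fwd: slope [0.03   0.1297]
teal 853 world med [ 0.4936 -0.2995  0.1304] tool x,z rng [0.0188 0.0448] x 0.0217
   z world vs fwd: slope [0.0378 0.1291]
blk 3105 world med [ 0.5685 -0.2629  0.1314] tool x,z rng [0.0753 0.1166] x -0.0281
   z world vs fwd: slope [-0.0157  0.1297]
blk 2901 world med [ 0.5584 -0.3153  0.1311] tool x,z rng [0.0762 0.117 ] x 0.0239
   z world vs fwd: slope [-0.0179  0.1295]
6.325 [ 0.4658 -0.272   0.11  ] [-0.57 -0.39 -1.67] 49.66890929073354
```

View pics/w4.png

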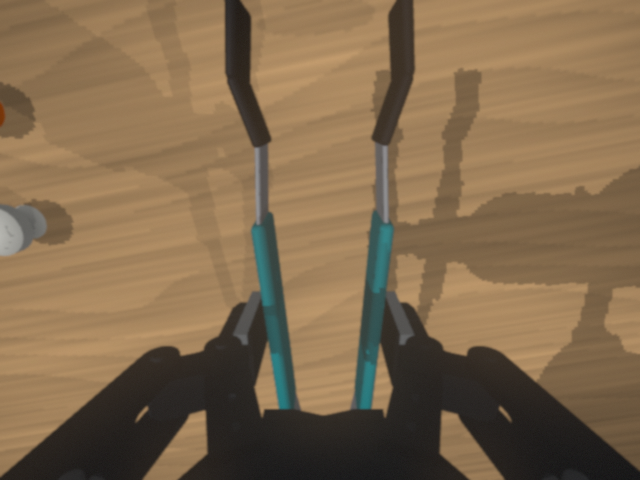

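The tongs are up and level: upper edge at z 0.131 with TCP at 0.110, jaws at columns 235 and 402. Now I'll carry them to a hover behind the orange knob.

Call:
{"fn": "play_rows", "kwargs": {"motion": [[[0.003, 0.02, 0.01], [0, 0, 0.01]], [[0.01, 0.08, 0.03], [0, 0, 0.04]], [[0.03, 0.18, 0.05], [0, 0, 0.09]], [[0.05, 0.3, 0.05], [0, 0, 0.16]], [[0.07, 0.43, 0.05], [0, 0, 0.23]], [[0.09, 0.55, 0.05], [0, 0, 0.29]], [[0.11, 0.66, 0.05], [0, 0, 0.35]], [[0.12, 0.74, 0.05], [0, 0, 0.39]], [[0.13, 0.78, 0.05], [0, 0, 0.418]], [[0.13, 0.789, 0.05], [0, 0, 0.418]]]}}

```text
time: 7.62
tool_pos: [0.5186, 0.0438, 0.1309]
tcp_rot: [-1.273, 1.105, -1.105]
wrist_force: [0.3, 0.1, -1.2]
width: 0.586
```

Call:
{"fn": "play_rows", "kwargs": {"motion": [[[0, 0, 0], [0, 0, 0]], [[0, 0, 0], [0, 0, 0]]]}}

```text
time: 7.88
tool_pos: [0.5184, 0.0422, 0.1309]
tcp_rot: [-1.272, 1.107, -1.107]
wrist_force: [-0.2, 0.1, -0.5]
width: 0.592
```

```bash
python3 - <<'E'
from h import *
jaws('w5')
s=bot.read_state()
R=Ro.from_rotvec(s['tcp_rot']).as_matrix();print('heading',np.degrees(np.arctan2(R[1,2],R[0,2])))
for c in ['wrist','top','side']:
    if c!='wrist': snap(c,c+'5')
    for l in ['knob_orange_mid','knob_teal_mid','tongs_jaws','tongs_grip','tongs']:
        for r in cams.mark_of(c,l): print(c,l,round(r['conf'],2),pix(c,r['xyz']),towld(c,r['xyz'],s).round(4))
E
```

```text
teal 662 world med [0.5464 0.0712 0.1515] tool x,z rng [0.0189 0.0445] x -0.0249
   z world vs fwd: slope [0.0335 0.1505]
teal 838 world med [0.5534 0.025  0.1514] tool x,z rng [0.0188 0.0449] x 0.0218
   z world vs fwd: slope [0.0388 0.1501]
blk 3105 world med [0.6125 0.0845 0.1525] tool x,z rng [0.0756 0.1168] x -0.028
   z world vs fwd: slope [-0.0113  0.1505]
blk 3002 world med [0.6206 0.0321 0.1524] tool x,z rng [0.0763 0.1174] x 0.024
   z world vs fwd: slope [-0.0196  0.1508]
7.875 [0.5184 0.0422 0.1309] [-0.16  0.06 -0.53] 50.35362899175998
heading 7.908929999863914
wrist knob_orange_mid 0.86 [316. 101.] [0.6142 0.0615 0.0324]
wrist knob_orange_mid 0.82 [468. 146.] [ 0.6004 -0.0528  0.0168]
wrist knob_orange_mid 0.81 [433. 249.] [ 0.5193 -0.0456  0.0192]
wrist knob_teal_mid 0.83 [190. 125.] [0.588  0.1443 0.0324]
wrist knob_teal_mid 0.36 [201. 127.] [0.5872 0.1407 0.0203]
wrist tongs_grip 0.71 [209. 120.] [ 0.5923  0.1426 -0.0022]
wrist tongs 0.64 [200. 129.] [0.5855 0.1418 0.0193]
top knob_orange_mid 0.58 [359. 278.] [ 0.5205 -0.0525  0.0193]
top knob_orange_mid 0.4 [359. 245.] [ 0.6011 -0.0539  0.0209]
top knob_teal_mid 0.46 [279. 252.] [0.5849 0.1393 0.0307]
top tongs_grip 0.72 [319. 274.] [0.5133 0.0432 0.1399]
side knob_orange_mid 0.88 [311. 297.] [ 0.5201 -0.0496  0.0189]
side knob_orange_mid 0.54 [350. 290.] [ 0.5966 -0.0548  0.0181]
side knob_orange_mid 0.51 [341. 244.] [0.6156 0.061  0.0279]
side knob_orange_mid 0.44 [410. 273.] [ 0.7252 -0.0488  0.019 ]
side knob_teal_mid 0.43 [318. 220.] [0.5908 0.139  0.0295]
side tongs_jaws 0.58 [343. 204.] [0.6164 0.0559 0.1421]
side tongs_grip 0.86 [298. 219.] [0.5221 0.044  0.1388]
side tongs_grip 0.27 [317. 224.] [0.589  0.1425 0.0161]
side tongs 0.64 [246. 242.] [0.4176 0.0282 0.1233]
side tongs 0.62 [317. 220.] [0.5885 0.1416 0.0291]
```

View pics/w5.png

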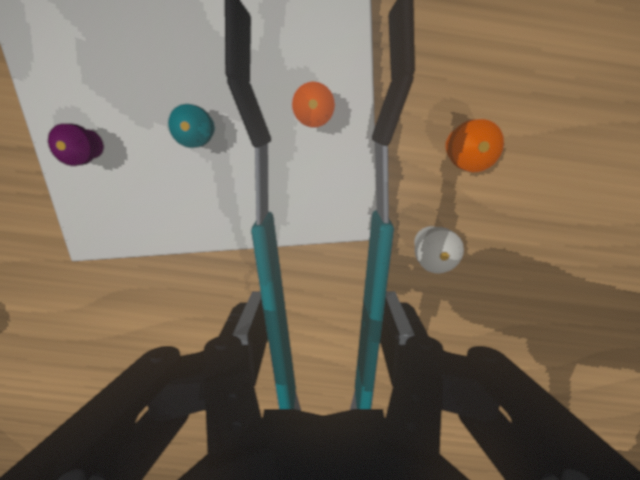

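The orange knob shows at (313,104) between the jaws, teal at (190,125), plum at (70,145), the big orange outside at (475,145) and white at (440,250). I'll measure the knob from wrist depth.

```bash
python3 - <<'E'
from h import *
s=bot.read_state();d=np.load('w5.npy');W=cloud('wrist',d,s);R=Ro.from_rotvec(s['tcp_rot']).as_matrix()
im=cv2.imread('pics/w5.png');hsv=cv2.cvtColor(im,cv2.COLOR_BGR2HSV).astype(int)
v,u=np.mgrid[:480,:640]
m=(hsv[...,0]<16)&(hsv[...,1]>130)&(u>285)&(u<340)&(v>75)&(v<135)&(d>0)
P=W[m&(W[...,2]>.032)];print(len(P),P.min(0).round(4),P.max(0).round(4),'mid',((P.min(0)+P.max(0))/2).round(4))
print('apex',W[100:108,310:317].reshape(-1,3).mean(0).round(4))
print('tile z',np.median(W[200:230,100:200,2]))
# sphere/circle fit of rounded top
q=P[P[:,2]>.037]
A=np.c_[2*q,np.ones(len(q))];x=np.linalg.lstsq(A,(q**2).sum(1),rcond=None)[0];print('sphere c',x[:3].round(4),np.sqrt(x[3]+(x[:3]**2).sum()))
for k in [x[:2]]: print('in tool',((np.r_[k,.035]-s['tool_pos'])@R).round(4))
E
```

```text
1367 [0.5988 0.0508 0.0388] [0.6251 0.0771 0.0476] mid [0.6119 0.064  0.0432]
apex [0.6119 0.0637 0.0468]
tile z 0.018636080672723897
sphere c [0.6117 0.0637 0.0319] 0.015286246211970153
in tool [-0.0073  0.096   0.0951]
```

Call:
{"fn": "play_rows", "kwargs": {"motion": [[[-0.003, 0.005, -0.02], [0, 0, 0]], [[-0.0065, 0.011, -0.06], [0, 0, 0]], [[-0.0065, 0.011, -0.11], [0, 0, 0]], [[-0.0065, 0.011, -0.15], [0, 0, 0]], [[-0.0065, 0.011, -0.18], [0, 0, 0]], [[-0.0065, 0.011, -0.19], [0, 0, 0]], [[-0.0065, 0.011, -0.19], [0, 0, 0]], [[-0.0065, 0.011, -0.19], [0, 0, 0]]]}}

```text
time: 9.78
tool_pos: [0.5166, 0.0476, 0.0557]
tcp_rot: [-1.271, 1.105, -1.106]
wrist_force: [-0.5, -0.3, -0.9]
width: 0.587
```

```bash
python3 - <<'E'
from h import *
jaws('w6')
s=bot.read_state();d=np.load('w6.npy');W=cloud('wrist',d,s);R=Ro.from_rotvec(s['tcp_rot']).as_matrix()
im=cv2.imread('pics/w6.png');hsv=cv2.cvtColor(im,cv2.COLOR_BGR2HSV).astype(int)
v,u=np.mgrid[:480,:640]
m=(hsv[...,0]<16)&(hsv[...,1]>130)&(u>250)&(u<390)&(v<190)&(d>0)&(W[...,2]>.037)
q=W[m];A=np.c_[2*q,np.ones(len(q))];x=np.linalg.lstsq(A,(q**2).sum(1),rcond=None)[0];print('sphere c',x[:3].round(4),np.sqrt(x[3]+(x[:3]**2).sum()),len(q))
print('in tool',((x[:3]-s['tool_pos'])@R).round(4))
E
```

```text
teal 685 world med [0.5448 0.0766 0.0766] tool x,z rng [0.019  0.0444] x -0.0248
   z world vs fwd: slope [0.0476 0.0751]
teal 965 world med [0.5502 0.0309 0.0763] tool x,z rng [0.0157 0.045 ] x 0.0214
   z world vs fwd: slope [0.1939 0.0694]
blk 3165 world med [0.6106 0.09   0.0783] tool x,z rng [0.0756 0.1167] x -0.028
   z world vs fwd: slope [0.0038 0.0749]
blk 3016 world med [0.6189 0.0376 0.0782] tool x,z rng [0.0763 0.1172] x 0.0241
   z world vs fwd: slope [-0.0081  0.0758]
9.775 [0.5166 0.0476 0.0557] [-0.46 -0.28 -0.93] 49.88658606570866
sphere c [0.6116 0.0626 0.0318] 0.015344393105187431 3121
in tool [-0.0016  0.0242  0.096 ]
```

View pics/w6.png

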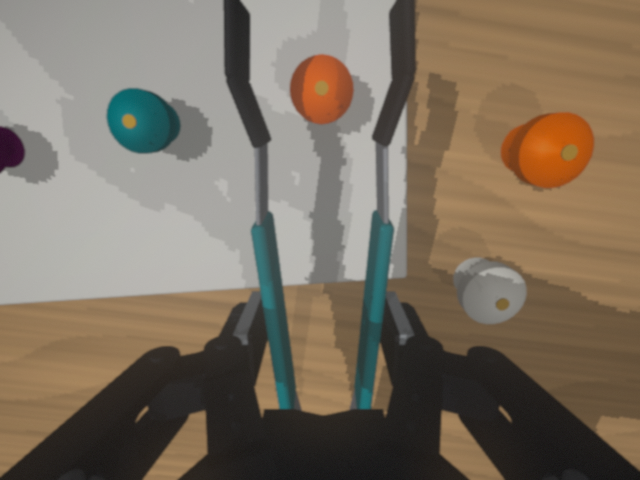

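The knob at (321,88) is centred between the jaws: tool x −1.6 mm and z 96 mm, against −2 and 97 for the jaws. Going down.

Call:
{"fn": "play_rows", "kwargs": {"motion": [[[-0.002, 0, -0.02], [0, 0, 0]], [[-0.002, 0, -0.045], [0, 0, 0]], [[-0.002, 0, -0.065], [0, 0, 0]], [[-0.002, 0, -0.0765], [0, 0, 0]], [[-0.002, 0, -0.0765], [0, 0, 0]], [[-0.002, 0, -0.0765], [0, 0, 0]]]}}

```text
time: 10.58
tool_pos: [0.5153, 0.0476, 0.0245]
tcp_rot: [-1.272, 1.106, -1.106]
wrist_force: [0.7, -0.9, -0.5]
width: 0.592
```

```bash
python3 - <<'E'
from h import *
jaws('w7')
E
```

```text
teal 752 world med [0.5441 0.0765 0.0455] tool x,z rng [0.0189 0.0445] x -0.0246
   z world vs fwd: slope [0.0439 0.0441]
teal 892 world med [0.5499 0.0307 0.0453] tool x,z rng [0.0182 0.0451] x 0.0217
   z world vs fwd: slope [0.0986 0.0418]
blk 3223 world med [0.6092 0.09   0.0473] tool x,z rng [0.0753 0.1166] x -0.028
   z world vs fwd: slope [0.0056 0.0437]
blk 3045 world med [0.6173 0.0376 0.0471] tool x,z rng [0.0762 0.1172] x 0.0241
   z world vs fwd: slope [-0.0089  0.0447]
10.575 [0.5153 0.0476 0.0245] [ 0.73 -0.9  -0.49] 50.317698748271354
```

View pics/w7.png

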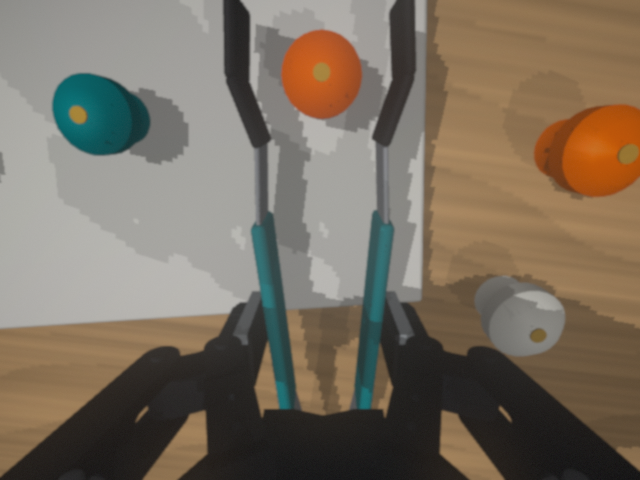

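Call:
{"fn": "play_rows", "kwargs": {"motion": [[[0, 0, 0.006], [0, 0, 0]], [[0, 0, 0.006], [0, 0, 0]], [[0, 0, 0.006], [0, 0, 0]]], "gripper": 0.5}}

```text
time: 11.0
tool_pos: [0.5152, 0.0476, 0.027]
tcp_rot: [-1.272, 1.105, -1.106]
wrist_force: [0.2, 0.3, -1.4]
width: 0.5
```

Call:
{"fn": "play_rows", "kwargs": {"motion": [[[0, 0, 0], [0, 0, 0]], [[0, 0, 0], [0, 0, 0]], [[0, 0, 0], [0, 0, 0]], [[0, 0, 0], [0, 0, 0]], [[0, 0, 0], [0, 0, 0]], [[0, 0, 0], [0, 0, 0]]], "gripper": 0.7, "squeeze": 35}}

```text
time: 11.75
tool_pos: [0.5152, 0.0476, 0.0268]
tcp_rot: [-1.272, 1.106, -1.106]
wrist_force: [-0.0, -0.3, 0.5]
width: 0.406
```

```bash
python3 - <<'E'
from h import *
jaws('w8')
E
```

```text
teal 769 world med [0.5444 0.0678 0.0452] tool x,z rng [0.018  0.0446] x -0.016
   z world vs fwd: slope [0.0382 0.044 ]
teal 913 world med [0.5484 0.0391 0.0451] tool x,z rng [0.0175 0.0448] x 0.0129
   z world vs fwd: slope [0.0624 0.0427]
blk 2168 world med [0.6115 0.0766 0.0475] tool x,z rng [0.0758 0.1168] x -0.0149
   z world vs fwd: slope [0.0046 0.0457]
blk 2065 world med [0.6155 0.0496 0.0476] tool x,z rng [0.0758 0.1169] x 0.0114
   z world vs fwd: slope [0.0048 0.0454]
11.75 [0.5152 0.0476 0.0268] [-0.03 -0.27  0.54] 34.480040704034174
```

View pics/w8.png

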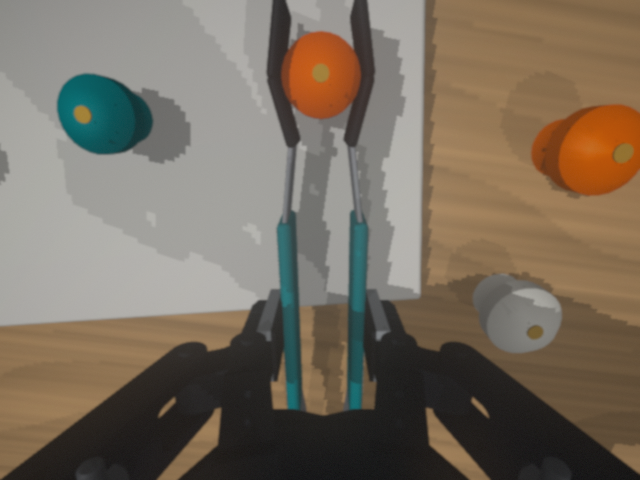

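The jaws are closed on the knob at (321,73), and the fingers stopped at 34.5 mm against a command of 25.5 mm. Lifting 100 mm gently.

Call:
{"fn": "play_rows", "kwargs": {"motion": [[[0, 0, 0.004], [0, 0, 0]], [[0, 0, 0.015], [0, 0, 0]], [[0, 0, 0.035], [0, 0, 0]], [[0, 0, 0.065], [0, 0, 0]], [[0, 0, 0.105], [0, 0, 0]], [[0, 0, 0.15], [0, 0, 0]], [[0, 0, 0.195], [0, 0, 0]], [[0, 0, 0.23], [0, 0, 0]], [[0, 0, 0.247], [0, 0, 0]], [[0, 0, 0.25], [0, 0, 0]]]}}

```text
time: 13.05
tool_pos: [0.5153, 0.0476, 0.1273]
tcp_rot: [-1.271, 1.105, -1.106]
wrist_force: [-0.3, -0.2, -0.7]
width: 0.405
```

Call:
{"fn": "play_rows", "kwargs": {"motion": [[[0, 0, 0], [0, 0, 0]], [[0, 0, 0], [0, 0, 0]], [[0, 0, 0], [0, 0, 0]], [[0, 0, 0], [0, 0, 0]]]}}

```text
time: 13.55
tool_pos: [0.5149, 0.0476, 0.1265]
tcp_rot: [-1.272, 1.106, -1.105]
wrist_force: [1.2, 0.6, -1.6]
width: 0.406
```

```bash
python3 - <<'E'
from h import *
jaws('w9')
s=bot.read_state()
snap('side','side9');a=cv2.imread('pics/side9.png');cv2.imwrite('pics/side9c.png',cv2.resize(a[130:340,200:480],None,fx=2.7,fy=2.7,interpolation=3))
for l in ['knob_orange_mid','tongs_jaws','tongs_grip','tongs','knob_teal_mid','knob_plum_mid','varnish_jar','thread_cone']:
    for r in cams.mark_of('side',l): print(l,round(r['conf'],2),pix('side',r['xyz']),towld('side',r['xyz'],s).round(4))
E
```

```text
teal 665 world med [0.5438 0.0681 0.1447] tool x,z rng [0.0179 0.0445] x -0.0162
   z world vs fwd: slope [0.0354 0.1436]
teal 806 world med [0.548  0.039  0.1446] tool x,z rng [0.0176 0.0447] x 0.0131
   z world vs fwd: slope [0.0399 0.1433]
blk 2117 world med [0.6115 0.0767 0.1467] tool x,z rng [0.0758 0.117 ] x -0.015
   z world vs fwd: slope [-0.0086  0.1462]
blk 1952 world med [0.6161 0.0497 0.1467] tool x,z rng [0.0761 0.1171] x 0.0113
   z world vs fwd: slope [-0.0153  0.1468]
13.55 [0.5149 0.0476 0.1265] [ 1.22  0.62 -1.63] 34.50297235229272
knob_orange_mid 0.77 [311. 296.] [ 0.5204 -0.0481  0.0188]
knob_orange_mid 0.55 [352. 290.] [ 0.5998 -0.0564  0.0184]
knob_orange_mid 0.51 [411. 272.] [ 0.7272 -0.0476  0.0194]
knob_orange_mid 0.4 [340. 207.] [0.6121 0.0621 0.1303]
tongs_jaws 0.86 [341. 203.] [0.614  0.065  0.1368]
tongs_jaws 0.58 [318. 219.] [0.5909 0.1428 0.0295]
tongs_grip 0.89 [293. 223.] [0.5123 0.0448 0.1297]
tongs_grip 0.72 [321. 230.] [ 0.5964  0.1392 -0.0012]
tongs 0.96 [244. 243.] [0.4146 0.031  0.1164]
tongs 0.26 [339. 204.] [0.6116 0.0656 0.1338]
knob_teal_mid 0.58 [318. 219.] [0.5901 0.1398 0.0338]
knob_teal_mid 0.42 [243. 246.] [0.4121 0.0291 0.1132]
varnish_jar 0.57 [213. 176.] [0.4052 0.3836 0.0039]
thread_cone 0.94 [471. 307.] [ 8.129e-01 -1.498e-01  5.000e-04]
thread_cone 0.17 [317. 225.] [0.5883 0.1394 0.0175]
```

View pics/w9.png

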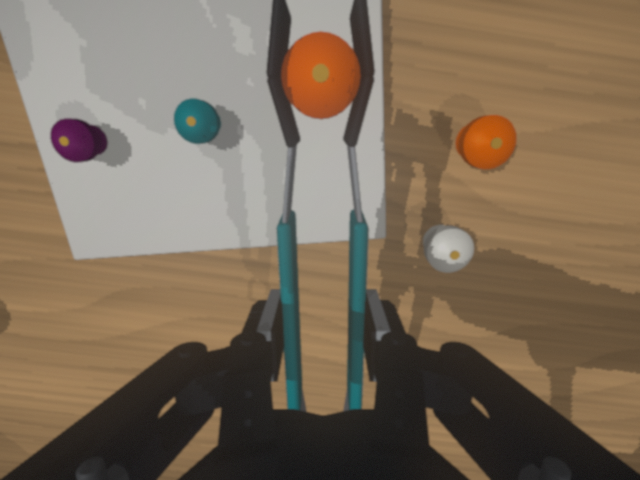

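View pics/side9c.png

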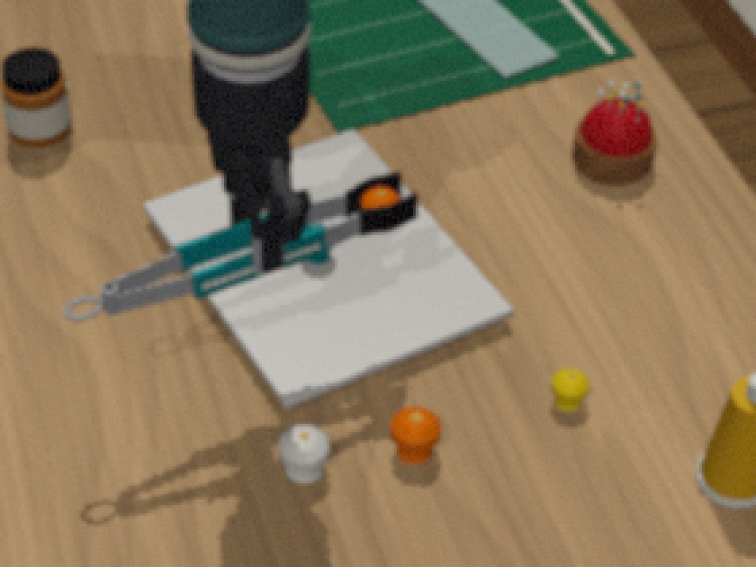

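The knob is held between the jaws (wrist (321,73), side (340,207)) with its mid at about z 0.130 m. The grip is steady and the neighbours are unmoved, so I'm handing the job in.

```bash
python3 - <<'E'
from h import *
print(bot.finish_job())
E
```

```text
the job is handed in; nothing more can be done
None
```

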